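Fit the runner disc on the hand mill

TASK

Pick up the green runner disc, keep it level and lower it gently over the mill's tall spindle. Keep a light downward touch and turn it about the spindle until the red drive pin slips up into one of its gaps and the disc drops fully home, flat on the white bed; do not force or drop it, then let go. Leave the mug, jar and coffee pot where they are.

Things in the scene. Friction and masses are not known exactly. Their poses are not given: they have to be found in the camera images.
- runner: Loose green disc, 130 mm wide, 12 thick, 0.4 to 0.6 kg, lying flat at any yaw. Origin: on the bore axis at the underside; z up. Bore 15 mm wide, 32 long, through a brass hub sleeve 32 wide. Six spokes 27 mm wide along 0, 60, 120.. degrees from its x axis, radius 26 to 49 mm; the open gaps between (30, 90.. degrees) are 11 mm wide at radius 38 mm. Centre of mass: between bore and grip.
- runner_grip (a point): Grip point in the upright steel block on the disc's rim: 53 mm from the bore axis along the disc's x axis, 42 mm above the underside. The block is 20 mm wide across (disc y, the way to close the fingers), 26 mm along the radius (disc x); its top is 53 mm above the underside.
- mill: Fixed hand mill: casing 170 x 170 x 55 mm, on it a round white bed 136 mm across, its flat top 75 mm above the table, and a vertical steel spindle in its middle. Origin: centre of the casing's underside, on the spindle axis; z up. A crank stub reaches 117 mm from the centre along its x axis, 19 to 41 mm high. The bed and its pin are sprung: they give 1 mm per 15 N.
- mill_seat (a point): On the spindle axis at the bed's top: the disc's underside ends here. A red drive pin, 8 mm wide, tip tapered, stands 9 mm above the bed, 38 mm from this axis, in a direction that differs each time and is not measured. It swings round the axis only under 0.5 N m. A disc not lined up rests on it, 9 mm too high; with a gap over it (within 2.5 degrees) the disc goes down to the bed.
- mill_tip (a point): Top of the spindle, 95 mm above the bed. The spindle is 12 mm in diameter; its last 6 mm taper to 7 mm.
- mug: Blue mug, 72 mm across, 80 mm high; bystander. Origin: centre of its underside.
- jar: Amber jar with yellow cap, 72 mm across, 110 mm high; bystander. Origin: centre of its underside.
- cezve: Copper coffee pot, 76 mm across, 80 mm high, with a long handle reaching 150 mm out along its y axis; bystander. Origin: centre of its underside.
There are look-alikes about, which are no part of the job. Several things have the shape of the runner; the one meant has the colours described above.

How it is judged:
By the outcome, as a careful person would: the job done as asked, in the order asked, and still so for the second after the job is handed in, with the robot touching nothing.
It also fails if it takes over 64 s, if anything falls off the work surface, if the arm or the gripper's body presses on something with over 40 N, if the wrist force passes 120 N, or if a joint passes its speed limit or range.

ROBOT

A 6-joint arm with a two-finger parallel gripper is mounted at the origin on the work surface. World frame = base frame: x ahead of the robot, y to its left, z up, the work surface at z = 0. Lengths are in m, angles in rad, forces in N, time in s.
With the tool pointing down it reaches from about 0.275 to 1 m from the base axis. Payload 8.4 kg.
Tool frame: the origin (TCP) lies midway between the tips of the shut fingers; the grasp point (between the pads) lies 19 mm behind it; z points along the fingers, y is the line along which they close (so a half turn about z gives the same grasp; the last joint's range is limited). The gripper opens to 85 mm and grips with 20 to 120 N. Pads are 22 mm wide; open, the fingers measure 114 mm over their backs; the gripper's body (76 mm by 85 mm) begins 54 mm behind the grasp point. The pads swing forward as they close: fully open they stand 13 mm farther back than shut.
Start: joints at [1.336, 0.353, 1.633, -0, 1.155, -0.002], TCP at [0.144, 0.608, 0.231] pointing down, gripper open.
Joint ranges: [-2.63, 2.63], [-0.92, 2.1], [0.06, 2.66], [-1.3, 4.44], [0, 2.69], [-3.02, 3.02]. Speed limits (rad/s): [2.22, 2.22, 2.79, 3.14, 3.14, 3.14].

INTERFACE

Orientations are given as a unit quaternion [w, x, y, z].
In Python, from workcell import ctrl gives the robot as it stands.
- The arm moves only by the tool send_rows, never from a script. Its argument "targets" is a list of rows, each an object with "dp": the shift along the tool's x, y, z in mm, a list of three; "dr": the turn, a rotation vector about the tool's x, y, z in degrees, a list of three. A call has exactly 10 rows; each row is the pose to reach, as a shift and turn from the pose commanded when the call began, along the tool's axes at that moment; what a row does not reach only later rows make up. A row lasts 1/12 s, in which the tool goes at most 41.7 mm and 7.16 degrees, less where a joint would pass 70% of its speed; a pose out of reach is approached as far as the arm can. A call with a gripper value outside its range is refused whole. "jaw" is the finger opening in mm, from 0 to 85.4, set as the call begins (left out, the last holds). The fingers move at their own pace and stop on an object; "newtons" is the grip in N (left out, the last holds). Time passes only in rows, so rows that repeat a pose let the fingers close, or fill a call up. It gives the time, the measured TCP pose, the force, the opening and the grip force at its end, in the units of the state.
- ctrl.sense(): the state, without advancing time (a new reading comes with each control period).
- ctrl.grab_frame(name): name is "scene" or "side" or "wrist"; returns (picture, depth): 400x640x3 uint8, blue, green, red; 400x640 float32, m along the optical axis (not along the pixel's ray), 0 where there is no reading.
- ctrl.camera_model(name): a dict with "fov_y" (degrees; the focal length in pixels is half the picture's height over the tangent of half this angle, whatever the lens; pixels are square), "cx", "cy" (the principal point, pixels), "xyz" and "orientation" of the camera in the world; the wrist camera has in their place "tool_from_camera" (4x4, takes a point from camera to tool coordinates, whose origin is the TCP and whose axes are the flange's). Camera axes: x right, y up, looking along -z (the intrinsics and any distortion apply to the point x, -y, -z); pixel columns grow to the right and rows downward; lengths in m; the calibration is good to about 2 mm. The wrist camera is an equidistant fisheye: a pixel r from the principal point sees the ray r / f radians off the axis. A picture is of the moment at which its call begins: read the wrist's pose just before it. camera_model takes no time and is no camera call.
- ctrl.sign_off(): hands the job in; it is judged then, once.
Trained networks look in the newest picture that a camera, given by its name, has taken for a name from the list of things; names that differ only in an ending like _2 or _b are one class to them, and where a whole thing is asked for, a point or a joint stands for the part that bears it (a point fixed in the world has none). Each returns a list of dicts, best first, with "conf" (0 to 1); they miss things now and then, are a little off and sometimes report something else, mostly with a low value. They report only what shows in the picture. A call takes as long as a camera call. They do not tell look-alikes from the thing itself.
- ctrl.spot_in(label, camera): "point" ([x, y, z] in m, in world coordinates, good to about 4 mm: the middle of the surface that is visible of it).
The state is a dict: "t": time; "joint_pos": joint angles; "joint_vel": joint speeds; "joint_torque": joint torques, N m; "ee_pos": TCP position; "eef_rot": TCP orientation; "force": force on the tool from outside, world axes, zero at the start; "torque": the same for the moment, N m; "finger_gap": finger opening in m; "grip_force": force on a finger pad.
Only numpy, scipy, OpenCV 4.12 (cv2) and the standard library are available. Lean on these libraries where they do the work, as an engineer would, in place of code of your own. Each camera call takes 0.05 s, during which the arm holds its last target. There are 200 camera calls.

## Working session

There is one attempt and no reset: what is moved stays moved. The work goes in short steps, Python scripts to look and compute and a tool call to move; the robot and the scene stay as the last step left them, time stands still between calls to the robot, and variables do not carry over. Pictures are saved under pics/ and viewed, at most 10 in all, crops included, and the job is handed in when it is done.

Besides the shell and the picture viewer there is one more tool, called after "Emit:" by a JSON object that holds its "fn" and its "kwargs". send_rows: Moves the arm, as the interface text tells. Its arguments: {"type":"object","properties":{"targets":{"type":"array","items":{"type":"object","properties":{"dp":{"type":"array","items":{"type":"number"}},"dr":{"type":"array","items":{"type":"number"}}}}},"jaw":{"type":"number"},"newtons":{"type":"number"}},"required":["targets"]}

```bash
mkdir -p pics; ls; cat > h.py <<'E'
import numpy as np, cv2
from workcell import ctrl
from scipy.spatial.transform import Rotation as R
def rot(q): return R.from_quat([q[1],q[2],q[3],q[0]])
def world(cam,depth,u,v):
    m=ctrl.camera_model(cam); f=200/np.tan(np.radians(m['fov_y']/2))
    u=np.asarray(u,float);v=np.asarray(v,float);d=depth[v.astype(int),u.astype(int)]
    p=np.stack([(u-m['cx'])/f*d,-(v-m['cy'])/f*d,-d],-1)
    return rot(m['orientation']).apply(p.reshape(-1,3))+np.array(m['xyz']),d
E
python3 - <<'E'
from h import *
for c in ['scene','side']:
    im,d=ctrl.grab_frame(c); cv2.imwrite(f'pics/{c}0.png',im); np.save(f'{c}_d.npy',d)
    print(c,ctrl.camera_model(c))
    for n in ['runner','runner_grip','mill','mill_tip','mug','jar','cezve']:
        print(n,[(np.round(x['point'],3).tolist(),round(x['conf'],2)) for x in ctrl.spot_in(n,c)])
s=ctrl.sense();print(s['t'],s['ee_pos'],s['eef_rot']); print(ctrl.camera_model('wrist'))
E
```

```text
pics
scene {'fov_y': 47.93616018972724, 'cx': 322.15180489027495, 'cy': 204.38860216609044, 'xyz': array([ 1.08985987, -0.04266055,  0.9876821 ]), 'orientation': array([0.7729749 , 0.199546  , 0.15677163, 0.58147558])}
runner [([0.413, 0.275, 0.011], 0.98), ([0.605, 0.219, 0.008], 0.93), ([0.585, 0.015, 0.009], 0.84), ([0.598, -0.194, 0.056], 0.66), ([0.565, 0.396, 0.015], 0.58)]
runner_grip [([0.414, 0.273, 0.01], 0.73), ([0.607, 0.225, 0.012], 0.7), ([0.582, 0.01, 0.012], 0.68), ([0.569, 0.398, 0.013], 0.62)]
mill [([0.597, -0.19, 0.055], 0.97)]
mill_tip [([0.596, -0.191, 0.052], 0.7)]
mug [([0.417, -0.008, 0.043], 0.83)]
jar [([0.801, -0.064, 0.11], 0.66)]
cezve [([0.79, 0.099, 0.056], 0.75)]
side {'fov_y': 44.979831556485635, 'cx': 315.55884411851184, 'cy': 194.10896873969068, 'xyz': array([0.32043082, 0.93882194, 0.95951923]), 'orientation': array([-0.13825118, -0.06564722,  0.40071978,  0.90332758])}
runner [([0.407, 0.281, 0.014], 0.86), ([0.555, 0.403, 0.013], 0.72), ([0.589, 0.232, 0.012], 0.68), ([0.572, 0.022, 0.011], 0.68)]
runner_grip [([0.572, 0.024, 0.012], 0.95), ([0.592, 0.23, 0.012], 0.79), ([0.563, 0.41, 0.009], 0.73)]
mill []
mill_tip [([0.564, -0.149, 0.053], 0.66)]
mug [([0.423, 0.021, 0.051], 0.82)]
jar [([0.781, -0.041, 0.077], 0.77)]
cezve [([0.59, 0.232, 0.014], 0.67), ([0.778, 0.116, 0.051], 0.6)]
0.8 [0.14416738 0.60816091 0.23129635] [-8.83949167e-06  1.16114235e-01  9.93235865e-01  2.54358105e-05]
{'fov_y': 65.70646984690485, 'cx': 320.8231078814156, 'cy': 200.46339559004133, 'tool_from_camera': array([[ 1.28815605e-04,  9.57071593e-01,  2.89851600e-01,
         7.51525273e-02],
       [ 9.99999560e-01,  1.46097235e-04, -9.26822766e-04,
        -6.15288630e-04],
       [-9.29382258e-04,  2.89851592e-01, -9.57071152e-01,
        -1.42608202e-01],
       [ 0.00000000e+00,  0.00000000e+00,  0.00000000e+00,
         1.00000000e+00]])}
```

View pics/scene0.png

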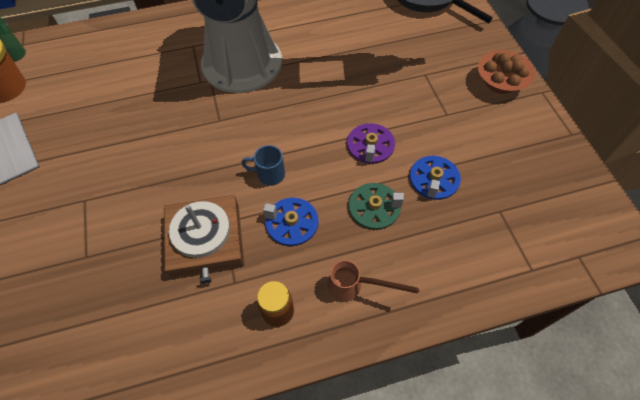

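View pics/side0.png

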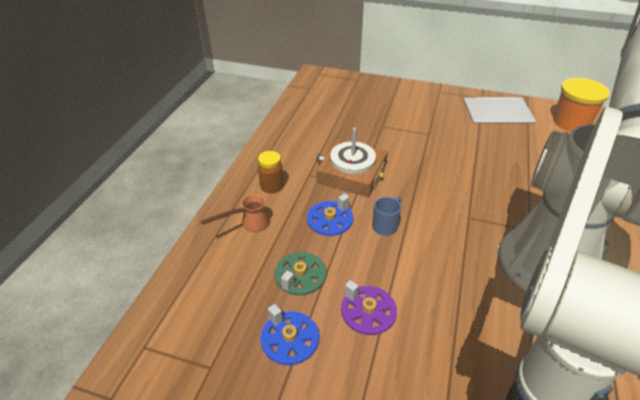

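The scene shows four runner shapes: green (375,205), blue (292,221), blue (435,177) and purple (371,143). I choose the green one, whose block is at (398,198). The mill is at (203,232), its spindle tip is near (189,209) and the red pin is near (213,220). The side view agrees: green at (300,272), mill at (353,160).

```bash
python3 - <<'E'
from h import *
out=[]
for cam,box,mb in [('scene',(340,175,412,235),(155,190,250,290)),('side',(268,245,332,300),(310,120,395,200))]:
    im=cv2.imread(f'pics/{cam}0.png'); d=np.load(f'{cam}_d.npy')
    hsv=cv2.cvtColor(im,cv2.COLOR_BGR2HSV)
    def pts(b,cond):
        vv,uu=np.mgrid[b[1]:b[3],b[0]:b[2]]; vv=vv.ravel();uu=uu.ravel()
        p,dd=world(cam,d,uu,vv); h=hsv[vv,uu].astype(int); k=cond(h,p)&(dd>0)
        return p[k]
    g=pts(box,lambda h,p:(h[:,0]>55)&(h[:,0]<90)&(h[:,1]>90)&(abs(p[:,2]-.012)<.012))
    (c,r)=cv2.minEnclosingCircle((g[:,:2]*1000).astype(np.float32)); print(cam,'green',len(g),np.round(c,1),r,np.median(g[:,2]))
    b=pts(box,lambda h,p:(h[:,1]<70)&(p[:,2]>.045)&(p[:,2]<.062)); print('block top',len(b),b.mean(0).round(4))
    h_=pts(box,lambda h,p:(abs(p[:,2]-.032)<.004)&(h[:,0]<35)&(h[:,1]>100)); print('hub',len(h_),h_.mean(0).round(4))
    w=pts(mb,lambda h,p:(h[:,1]<60)&(abs(p[:,2]-.075)<.008)); c,r=cv2.minEnclosingCircle((w[:,:2]*1000).astype(np.float32)); print('bed',len(w),np.round(c,1),r,w[:,2].mean())
    e=cv2.fitEllipse(cv2.convexHull((w[:,:2]*1000).astype(np.float32))); print(e)
    t=pts(mb,lambda h,p:(p[:,2]>.11)&(p[:,2]<.19)); print('spindle',len(t),t.mean(0).round(4),t[:,2].max() if len(t) else 0)
    rd=pts(mb,lambda h,p:((h[:,0]<8)|(h[:,0]>172))&(h[:,1]>140)&(p[:,2]>.07)); print('red',len(rd),rd.mean(0).round(4))
im=cv2.imread('pics/scene0.png')
cv2.imwrite('pics/crop.png',np.hstack([cv2.resize(im[160:250,330:420],(400,400),interpolation=2),cv2.resize(im[185:275,155:245],(400,400),interpolation=2)]))
E
```

```text
scene green 1164 [596.4 223.1] 63.62031555175781 0.01120954257283957
block top 86 [0.6102 0.2739 0.0516]
hub 89 [0.5957 0.2234 0.0313]
bed 2382 [ 569.8 -196.6] 69.0202865600586 0.07427695846735595
((570.1790771484375, -195.95626831054688), (134.65797424316406, 136.36331176757812), 105.12960052490234)
spindle 97 [ 0.5728 -0.1949  0.1433] 0.17025079757124373
red 10 [ 0.5682 -0.1585  0.0818]
side green 46 [593.4 226.6] 59.41668701171875 0.011411807307584121
block top 94 [0.608  0.2796 0.0516]
hub 83 [0.5948 0.2269 0.0315]
bed 990 [ 518.8 -138.3] 143.46661376953125 0.07380240866429416
((522.3576049804688, -139.60812377929688), (159.7485809326172, 292.0191345214844), 40.850345611572266)
spindle 69 [ 0.5698 -0.1907  0.1423] 0.17212783640347962
red 1 [ 0.5685 -0.1546  0.0807]
```

View pics/crop.png

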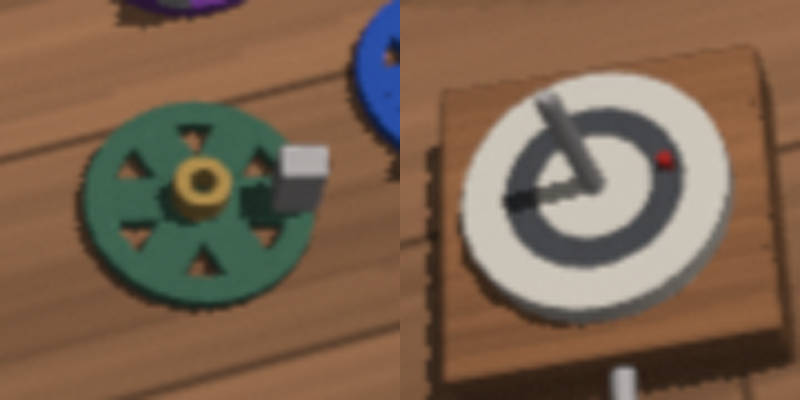

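The left crop confirms the green disc: hub at (203,185), steel block at (303,175), disc yaw about 76°. The right crop shows the red pin at (665,160), which is at about 93° in the world frame.

```bash
cat >> h.py <<'E'
def delta(p,yaw):  # target TCP, tool x azimuth (deg), tool down
    s=ctrl.sense(); r=rot(s['eef_rot'])
    y=np.radians(yaw); x=np.array([np.cos(y),np.sin(y),0]); z=np.array([0,0,-1.])
    T=R.from_matrix(np.stack([x,np.cross(z,x),z],1))
    print('dp',np.round(1000*r.inv().apply(np.array(p)-s['ee_pos']),1),'dr',np.round(np.degrees((r.inv()*T).as_rotvec()),2))
E
python3 -c "
from h import *
delta([.608,.275,.16],76)"
```

```text
dp [-528.2 -217.2   71.3] dr [ 0.   -0.   90.66]
```

Emit:
{"fn": "send_rows", "kwargs": {"targets": [{"dp":[-20,-8,3],"dr":[0,0,4]},{"dp":[-55,-23,8],"dr":[0,0,10]},{"dp":[-90,-37,12],"dr":[0,0,16]},{"dp":[-125,-51,17],"dr":[0,0,22]},{"dp":[-160,-66,22],"dr":[0,0,28]},{"dp":[-195,-80,26],"dr":[0,0,34]},{"dp":[-230,-95,31],"dr":[0,0,40]},{"dp":[-265,-109,36],"dr":[0,0,46]},{"dp":[-300,-123,40],"dr":[0,0,52]},{"dp":[-335,-138,45],"dr":[0,0,58]}], "jaw": 85}}

```text
t: 1.63
ee_pos: [0.4398, 0.3955, 0.1864]
eef_rot: [0.0, 0.585, 0.811, 0.0]
force: [-0.0, 0.8, 0.9]
finger_gap: 0.0849
grip_force: 0.0
```

```bash
python3 -c "
from h import *
delta([.608,.275,.16],76)"
```

```text
dp [-167.4  121.7   26.4] dr [ 3.000e-02 -3.000e-02  3.237e+01]
```

Emit:
{"fn": "send_rows", "kwargs": {"targets": [{"dp":[-27,19,4],"dr":[0,0,5]},{"dp":[-54,39,8],"dr":[0,0,11]},{"dp":[-82,60,13],"dr":[0,0,16]},{"dp":[-110,80,17],"dr":[0,0,21]},{"dp":[-135,98,21],"dr":[0,0,26]},{"dp":[-155,113,24],"dr":[0,0,30]},{"dp":[-167,122,26],"dr":[0,0,32]},{"dp":[-167,122,26],"dr":[0,0,32]},{"dp":[-167,122,26],"dr":[0,0,32]},{"dp":[-167,122,26],"dr":[0,0,32]}]}}

```text
t: 2.47
ee_pos: [0.6064, 0.2781, 0.1603]
eef_rot: [-0.0, 0.784, 0.621, -0.0]
force: [-0.5, -0.6, 0.1]
finger_gap: 0.0853
grip_force: 0.0
```

```bash
cat >> h.py <<'E'
def wristpts(depth,s):
    m=ctrl.camera_model('wrist'); f=200/np.tan(np.radians(m['fov_y']/2))
    v,u=np.mgrid[0:400,0:640]; x=u-m['cx'];y=v-m['cy'];r=np.hypot(x,y)+1e-9;th=r/f
    k=np.tan(th)/r*depth
    P=np.stack([x*k,-y*k,-depth,np.ones_like(k)],-1)@np.asarray(m['tool_from_camera']).T
    return rot(s['eef_rot']).apply(P[...,:3].reshape(-1,3)).reshape(400,640,3)+np.array(s['ee_pos'])
E
python3 - <<'E'
from h import *
s=ctrl.sense();im,d=ctrl.grab_frame('wrist');cv2.imwrite('pics/w1.png',im)
P=wristpts(d,s);h=cv2.cvtColor(im,cv2.COLOR_BGR2HSV).astype(int);z=P[...,2];ok=d>0
near=np.hypot(P[...,0]-.597,P[...,1]-.225)<.085
g=P[ok&near&(h[...,0]>55)&(h[...,0]<90)&(h[...,1]>90)&(abs(z-.012)<.01)]
print('green',len(g),cv2.minEnclosingCircle((g[:,:2]*1000).astype(np.float32)),np.median(g[:,2]))
b=P[ok&near&(h[...,1]<80)&(abs(z-.053)<.006)];print('block',len(b),b.mean(0),cv2.minAreaRect((b[:,:2]*1000).astype(np.float32)))
hb=P[ok&near&(h[...,1]>90)&(h[...,0]<40)&(abs(z-.032)<.005)];print('hub',len(hb),hb.mean(0),cv2.minEnclosingCircle((hb[:,:2]*1000).astype(np.float32)))
print(s['t'],s['ee_pos'])
E
```

```text
green 6406 ((592.6459350585938, 225.28346252441406), 62.85483932495117) 0.011755837065813943
block 697 [0.60714338 0.27575363 0.05261309] ((606.9882202148438, 274.9996032714844), (26.114849090576172, 19.796974182128906), 75.11139678955078)
hub 625 [0.59309641 0.22506334 0.03135622] ((592.9683837890625, 224.39617919921875), 16.00913429260254)
2.4667 [0.60638992 0.27807045 0.160271  ]
```

View pics/w1.png

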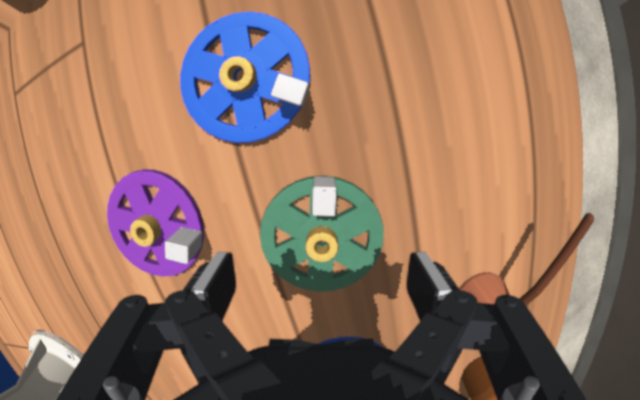

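Wrist picture: the green disc's hub is at (321,246) and its block at (324,197), between the open fingers at (222,270) and (425,270). Its yaw is about 75°.

```bash
python3 -c "
from h import *
delta([.6068,.2755,.0235],75)"
```

```text
dp [ -2.7   1.2 136.9] dr [-0.03 -0.    1.79]
```

Emit:
{"fn": "send_rows", "kwargs": {"targets": [{"dp":[-2.5,1,12],"dr":[0,0,1.8]},{"dp":[-2.5,1,32],"dr":[0,0,1.8]},{"dp":[-2.5,1,55],"dr":[0,0,1.8]},{"dp":[-2.5,1,78],"dr":[0,0,1.8]},{"dp":[-2.5,1,98],"dr":[0,0,1.8]},{"dp":[-2.5,1,115],"dr":[0,0,1.8]},{"dp":[-2.5,1,128],"dr":[0,0,1.8]},{"dp":[-2.5,1,135],"dr":[0,0,1.8]},{"dp":[-2.5,1,136.8],"dr":[0,0,1.8]},{"dp":[-2.5,1,136.8],"dr":[0,0,1.8]}]}}

```text
t: 3.35
ee_pos: [0.6076, 0.2752, 0.0236]
eef_rot: [-0.0, 0.794, 0.608, -0.0]
force: [0.4, 0.4, 0.1]
finger_gap: 0.0849
grip_force: 0.0
```

Emit:
{"fn": "send_rows", "kwargs": {"targets": [{"dp":[0,0,0],"dr":[0,0,0]},{"dp":[0,0,0],"dr":[0,0,0]},{"dp":[0,0,0],"dr":[0,0,0]},{"dp":[0,0,0],"dr":[0,0,0]},{"dp":[0,0,0],"dr":[0,0,0]},{"dp":[0,0,0],"dr":[0,0,0]},{"dp":[0,0,0],"dr":[0,0,0]},{"dp":[0,0,0],"dr":[0,0,0]},{"dp":[0,0,0],"dr":[0,0,0]},{"dp":[0,0,0],"dr":[0,0,0]}], "jaw": 5, "newtons": 90}}

```text
t: 4.18
ee_pos: [0.6082, 0.2748, 0.0241]
eef_rot: [0.0, 0.794, 0.608, 0.0]
force: [-0.9, -0.4, 5.4]
finger_gap: 0.0187
grip_force: 89.1
```

Emit:
{"fn": "send_rows", "kwargs": {"targets": [{"dp":[0,0,-4],"dr":[0,0,0]},{"dp":[0,0,-14],"dr":[0,0,0]},{"dp":[0,0,-34],"dr":[0,0,0]},{"dp":[0,0,-60],"dr":[0,0,0]},{"dp":[0,0,-88],"dr":[0,0,0]},{"dp":[0,0,-116],"dr":[0,0,0]},{"dp":[0,0,-144],"dr":[0,0,0]},{"dp":[0,0,-170],"dr":[0,0,0]},{"dp":[0,0,-190],"dr":[0,0,0]},{"dp":[0,0,-200],"dr":[0,0,0]}]}}

```text
t: 5.02
ee_pos: [0.6084, 0.2751, 0.2268]
eef_rot: [0.0, 0.794, 0.608, 0.002]
force: [1.0, 0.6, -6.1]
finger_gap: 0.0191
grip_force: 88.7
```

```bash
python3 -c "
from h import *
s=ctrl.sense();print(s['ee_pos'],s['force'],s['torque'],s['grip_force'],s['joint_pos'])
delta([.5935,-.147,.225],65)"
```

```text
[0.60838474 0.27508172 0.22679371] [ 1.04774705  0.61925663 -6.11208328] [ 0.26392049 -0.11657908 -0.05311929] 88.73343229293823 [4.22337226e-01 4.20994280e-01 1.54203143e+00 1.21174218e-04
 1.17530746e+00 6.86527497e-01]
dp [-411.3   95.9    1.1] dr [ 0.13 -0.14  9.86]
```

Emit:
{"fn": "send_rows", "kwargs": {"targets": [{"dp":[-8,2,0],"dr":[0,0,0]},{"dp":[-28,6,0],"dr":[0,0,0.4]},{"dp":[-58,13,0],"dr":[0,0,0.8]},{"dp":[-93,21,0],"dr":[0,0,1.2]},{"dp":[-128,28,0],"dr":[0,0,1.6]},{"dp":[-163,36,0],"dr":[0,0,2]},{"dp":[-198,44,0],"dr":[0,0,2.4]},{"dp":[-233,52,0],"dr":[0,0,2.8]},{"dp":[-268,59,0],"dr":[0,0,3.2]},{"dp":[-303,67,0],"dr":[0,0,3.6]}]}}

```text
t: 5.85
ee_pos: [0.5912, -0.0373, 0.2214]
eef_rot: [-0.001, 0.813, 0.582, -0.001]
force: [0.1, 0.3, -6.4]
finger_gap: 0.0184
grip_force: 88.5
```

Emit:
{"fn": "send_rows", "kwargs": {"targets": [{"dp":[-30,7,0],"dr":[0,0,0.4]},{"dp":[-57,13,0],"dr":[0,0,0.7]},{"dp":[-79,17,0],"dr":[0,0,1]},{"dp":[-95,21,0],"dr":[0,0,1.2]},{"dp":[-104,23,0],"dr":[0,0,1.2]},{"dp":[-107,24,0],"dr":[0,0,1.2]},{"dp":[-107,24,0],"dr":[0,0,1.2]},{"dp":[-107,24,0],"dr":[0,0,1.2]},{"dp":[-107,24,0],"dr":[0,0,1.2]},{"dp":[-107,24,0],"dr":[0,0,1.2]}]}}

```text
t: 6.68
ee_pos: [0.5817, -0.1433, 0.2234]
eef_rot: [-0.0, 0.818, 0.575, 0.0]
force: [-0.5, 0.0, -5.8]
finger_gap: 0.0188
grip_force: 88.5
```

```bash
python3 - <<'E'
from h import *
s=ctrl.sense();print(s['t'],s['ee_pos'],s['eef_rot'],s['force'])
r=rot(s['eef_rot']); xa=r.apply([1,0,0]);print('yaw',np.degrees(np.arctan2(xa[1],xa[0])))
tiles=[]
for cam in ['scene','side']:
    im,d=ctrl.grab_frame(cam); h=cv2.cvtColor(im,cv2.COLOR_BGR2HSV).astype(int)
    vv,uu=np.mgrid[0:400,0:640]; P,dd=world(cam,d,uu.ravel(),vv.ravel());P=P.reshape(400,640,3);ok=d>0
    near=ok&(np.hypot(P[...,0]-.571,P[...,1]+.195)<.1);z=P[...,2]
    g=near&(h[...,0]>55)&(h[...,0]<90)&(h[...,1]>90)&(z>.16)
    G=P[g]; c=G.mean(0); n=np.linalg.svd(G-c)[2][2]; n*=np.sign(n[2]); 
    print(cam,'green',len(G),cv2.minEnclosingCircle((G[:,:2]*1000).astype(np.float32)),np.median(G[:,2]),'normal',np.round(np.degrees(n[:2]),2))
    hb=P[near&(h[...,0]<40)&(h[...,1]>90)&(z>.2)]; print('hub',len(hb),hb.mean(0),hb[:,2].max())
    sp=P[near&(h[...,1]<70)&(z>.095)&(z<.178)]; print('spindle',len(sp),sp.mean(0) if len(sp) else 0)
    a=np.argwhere(g).mean(0).astype(int); tiles.append(cv2.resize(im[max(a[0]-50,0):a[0]+100,max(a[1]-75,0):a[1]+75],(400,400),interpolation=2))
cv2.imwrite('pics/m1.png',np.hstack(tiles))
E
```

```text
6.6833 [ 0.58172549 -0.14326445  0.22336568] [-1.57535249e-04  8.18489423e-01  5.74521574e-01  2.72960105e-06] [-0.52957969  0.02986003 -5.79576347]
yaw 70.13226892677717
scene green 1240 ((564.9176025390625, -191.12713623046875), 64.61768341064453) 0.21005177754497062 normal [-0.06 -0.35]
hub 253 [ 0.57023233 -0.17787362  0.27194463] 0.5619281005279988
spindle 16 [ 0.57435633 -0.19483058  0.10352802]
side green 20 ((560.1228637695312, -184.0276336669922), 58.161338806152344) 0.20957049241471748 normal [ 0.18 -1.42]
hub 168 [ 0.57547164 -0.15493341  0.27065561] 0.38370452291064705
spindle 62 [ 0.56939973 -0.19026421  0.12488997]
```

View pics/m1.png

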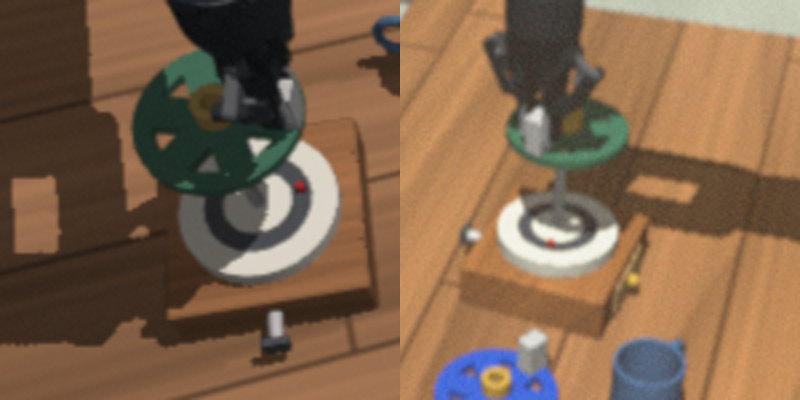

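The disc hangs level, within about 0.4°. In the scene crop (left) the hub is at (212,105) and the red pin at (300,186). The side crop shows the disc over the spindle at (562,185). Next I refine the lateral offset.

```bash
cat > m.py <<'E'
from h import *
from scipy.optimize import least_squares
def circ(pts,r):
    q=cv2.convexHull((pts*1000).astype(np.float32))[:,0]
    f=least_squares(lambda c:np.hypot(*(q-c).T)-r,q.mean(0),loss='soft_l1',f_scale=.7)
    return f.x,np.median(abs(f.fun)),len(q)
vv,uu=np.mgrid[0:400,0:640]
def cloud(cam,d): return world(cam,d,uu.ravel(),vv.ravel())[0].reshape(400,640,3)
def spix(im,d,cam):
    # spindle from pixel rows: rays, fit of axis with near-surface allowance
    P=cloud(cam,d); k=(d>0)&(np.hypot(P[...,0]-.571,P[...,1]+.195)<.02)&(P[...,2]>.1)&(P[...,2]<.162)
    Q=P[k]; C=np.array(ctrl.camera_model(cam)['xyz'])
    def f(c):
        # ray distance to axis in xy: the rays are symmetric about the axis
        dir=(Q-C)[:,:2]; dir/=np.linalg.norm(dir,axis=1)[:,None]; w=c-C[:2]
        return w[0]*dir[:,1]-w[1]*dir[:,0]
    u=Q[:,:2].mean(0)-C[:2]; u/=np.linalg.norm(u)
    return Q[:,:2].mean(0)+u*.0047, len(Q)
if __name__=='__main__':
    for cam in ['scene','side']:
        im0=cv2.imread(f'pics/{cam}0.png');d0=np.load(f'{cam}_d.npy');P=cloud(cam,d0);h=cv2.cvtColor(im0,cv2.COLOR_BGR2HSV).astype(int)
        near=(d0>0)&(np.hypot(P[...,0]-.571,P[...,1]+.195)<.08)
        print(cam,'bed',circ(P[near&(h[...,1]<70)&(abs(P[...,2]-.075)<.006)][:,:2],68))
        print(' spindle',spix(im0,d0,cam))
        near=(d0>0)&(np.hypot(P[...,0]-.595,P[...,1]-.225)<.075)
        print(' disc0',circ(P[near&(h[...,0]>45)&(h[...,0]<95)&(h[...,1]>60)&(abs(P[...,2]-.012)<.006)][:,:2],65))
        im,d=ctrl.grab_frame(cam);P=cloud(cam,d);h=cv2.cvtColor(im,cv2.COLOR_BGR2HSV).astype(int)
        near=(d>0)&(np.hypot(P[...,0]-.566,P[...,1]+.193)<.085)
        g=P[near&(h[...,0]>45)&(h[...,0]<95)&(h[...,1]>60)&(abs(P[...,2]-.21)<.008)]
        print(' disc',len(g),circ(g[:,:2],65))
E
python3 m.py
```

```text
scene bed (array([ 570.05815776, -195.75595283]), np.float64(0.3964600642901459), 36)
 spindle (array([ 0.56873444, -0.19603778]), 87)
 disc0 (array([595.0809591 , 224.48527849]), np.float64(0.504306500521011), 40)
 disc 1507 (array([ 564.41528411, -190.76520378]), np.float64(0.6965957078342484), 30)
side bed (array([ 569.78043606, -192.48160161]), np.float64(0.7372204126229605), 27)
 spindle (array([ 0.57061231, -0.1952193 ]), 67)
 disc0 (array([595.43082826, 227.92835785]), np.float64(1.3400698424022792), 31)
 disc 303 (array([ 566.36971921, -187.50819062]), np.float64(1.7713429077407596), 19)
```

Emit:
{"fn": "send_rows", "kwargs": {"targets": [{"dp":[-1.4,2.5,0],"dr":[0,0,0]},{"dp":[-3.4,6,0],"dr":[0,0,0]},{"dp":[-3.4,6,3],"dr":[0,0,0]},{"dp":[-3.4,6,8],"dr":[0,0,0]},{"dp":[-3.4,6,13],"dr":[0,0,0]},{"dp":[-3.4,6,17],"dr":[0,0,0]},{"dp":[-3.4,6,20],"dr":[0,0,0]},{"dp":[-3.4,6,20],"dr":[0,0,0]},{"dp":[-3.4,6,20],"dr":[0,0,0]},{"dp":[-3.4,6,20],"dr":[0,0,0]}]}}

```text
t: 7.72
ee_pos: [0.5862, -0.1496, 0.2036]
eef_rot: [0.0, 0.819, 0.574, 0.0]
force: [-0.0, -0.9, -5.5]
finger_gap: 0.0184
grip_force: 88.5
```

```bash
python3 - <<'E'
from m import *
s=ctrl.sense();print(s['t'],s['ee_pos'],s['force'],s['torque'])
t=[]
for cam in ['scene','side']:
    im,d=ctrl.grab_frame(cam);P=cloud(cam,d);h=cv2.cvtColor(im,cv2.COLOR_BGR2HSV).astype(int)
    near=(d>0)&(np.hypot(P[...,0]-.57,P[...,1]+.195)<.085)
    m=near&(h[...,0]>45)&(h[...,0]<95)&(h[...,1]>60)&(abs(P[...,2]-.19)<.008);g=P[m]
    print(cam,len(g),circ(g[:,:2],65),np.median(g[:,2]),'spindle',spix(im,d,cam))
    a=np.argwhere(m).mean(0).astype(int); t.append(cv2.resize(im[a[0]-40:a[0]+60,a[1]-50:a[1]+50],(400,400),interpolation=2))
cv2.imwrite('pics/m2.png',np.hstack(t))
E
```

```text
7.7167 [ 0.58623813 -0.14956113  0.20362886] [-0.03034402 -0.86658759 -5.46115855] [ 0.15961455 -0.08110827 -0.00817112]
scene 1457 (array([ 569.18679283, -196.99802978]), np.float64(0.7624647754248457), 29) 0.1900897106449222 spindle (array([nan, nan]), 0)
side 298 (array([ 569.91198121, -193.99468615]), np.float64(1.201130211917743), 19) 0.19003839456204819 spindle (array([ 0.57027626, -0.19522998]), 41)m.py:17: RuntimeWarning: Mean of empty slice.
  u=Q[:,:2].mean(0)-C[:2]; u/=np.linalg.norm(u)
  ret = um.true_divide(
m.py:18: RuntimeWarning: Mean of empty slice.
  return Q[:,:2].mean(0)+u*.0047, len(Q)
```

View pics/m2.png

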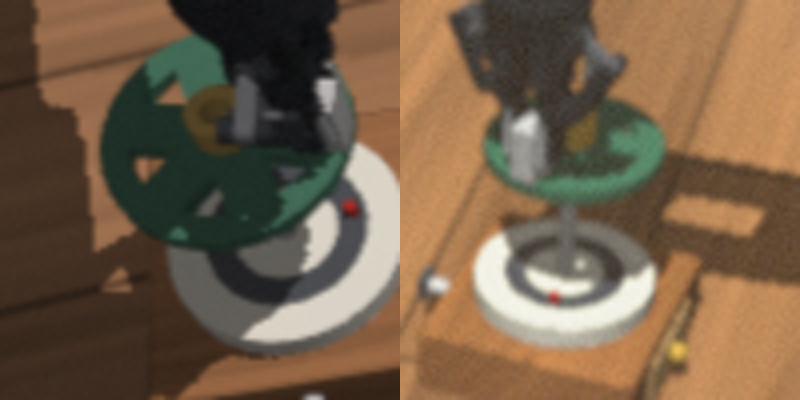

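The scene crop has the hub at (212,120); the side crop shows the disc centred over the spindle at (567,235). The disc matches the axis within about 1 mm. I lower it over the tip.

Emit:
{"fn": "send_rows", "kwargs": {"targets": [{"dp":[0,0,3],"dr":[0,0,0]},{"dp":[0,0,6],"dr":[0,0,0]},{"dp":[0,0,8],"dr":[0,0,0]},{"dp":[0,0,10],"dr":[0,0,0]},{"dp":[0,0,11.5],"dr":[0,0,0]},{"dp":[0,0,13],"dr":[0,0,0]},{"dp":[0,0,14],"dr":[0,0,0]},{"dp":[0,0,15],"dr":[0,0,0]},{"dp":[0,0,15],"dr":[0,0,0]},{"dp":[0,0,15],"dr":[0,0,0]}]}}

```text
t: 8.65
ee_pos: [0.5863, -0.1494, 0.1886]
eef_rot: [0.0, 0.819, 0.574, 0.0]
force: [1.7, 0.8, -4.8]
finger_gap: 0.0189
grip_force: 88.6
```

Emit:
{"fn": "send_rows", "kwargs": {"targets": [{"dp":[0,0,1.5],"dr":[0,0,0]},{"dp":[0,0,3],"dr":[0,0,0]},{"dp":[0,0,4.5],"dr":[0,0,0]},{"dp":[0,0,6],"dr":[0,0,0]},{"dp":[0,0,7.5],"dr":[0,0,0]},{"dp":[0,0,9],"dr":[0,0,0]},{"dp":[0,0,10.5],"dr":[0,0,0]},{"dp":[0,0,12],"dr":[0,0,0]},{"dp":[0,0,12],"dr":[0,0,0]},{"dp":[0,0,12],"dr":[0,0,0]}]}}

```text
t: 9.48
ee_pos: [0.5866, -0.1489, 0.1764]
eef_rot: [-0.0, 0.819, 0.574, 0.001]
force: [2.9, 4.9, -4.4]
finger_gap: 0.0186
grip_force: 88.8
```

Emit:
{"fn": "send_rows", "kwargs": {"targets": [{"dp":[0.7,0.2,0],"dr":[0,0,0]},{"dp":[1.2,0.3,2],"dr":[0,0,0]},{"dp":[1.2,0.3,5],"dr":[0,0,0]},{"dp":[1.2,0.3,8],"dr":[0,0,0]},{"dp":[1.2,0.3,11],"dr":[0,0,0]},{"dp":[1.2,0.3,14],"dr":[0,0,0]},{"dp":[1.2,0.3,17],"dr":[0,0,0]},{"dp":[1.2,0.3,20],"dr":[0,0,0]},{"dp":[1.2,0.3,20],"dr":[0,0,0]},{"dp":[1.2,0.3,20],"dr":[0,0,0]}]}}

```text
t: 10.32
ee_pos: [0.5866, -0.1486, 0.1561]
eef_rot: [-0.0, 0.819, 0.574, -0.0]
force: [0.9, 0.4, -5.3]
finger_gap: 0.0183
grip_force: 88.6
```

Emit:
{"fn": "send_rows", "kwargs": {"targets": [{"dp":[0.2,0,4],"dr":[0,0,0]},{"dp":[0.2,0,9],"dr":[0,0,0]},{"dp":[0.2,0,14],"dr":[0,0,0]},{"dp":[0.2,0,19],"dr":[0,0,0]},{"dp":[0.2,0,24],"dr":[0,0,0]},{"dp":[0.2,0,29],"dr":[0,0,0]},{"dp":[0.2,0,34],"dr":[0,0,0]},{"dp":[0.2,0,38],"dr":[0,0,0]},{"dp":[0.2,0,40],"dr":[0,0,0]},{"dp":[0.2,0,40],"dr":[0,0,0]}]}}

```text
t: 11.15
ee_pos: [0.5865, -0.1482, 0.1159]
eef_rot: [-0.0, 0.819, 0.574, -0.0]
force: [0.7, 0.1, -5.1]
finger_gap: 0.0188
grip_force: 88.6
```

Emit:
{"fn": "send_rows", "kwargs": {"targets": [{"dp":[0,0,2],"dr":[0,0,0]},{"dp":[0,0,4],"dr":[0,0,0]},{"dp":[0,0,5.5],"dr":[0,0,0]},{"dp":[0,0,6.5],"dr":[0,0,0]},{"dp":[0,0,7.3],"dr":[0,0,0]},{"dp":[0,0,8],"dr":[0,0,0]},{"dp":[0,0,8.5],"dr":[0,0,0]},{"dp":[0,0,8.8],"dr":[0,0,0]},{"dp":[0,0,8.8],"dr":[0,0,0]},{"dp":[0,0,8.8],"dr":[0,0,0]}]}}

```text
t: 11.98
ee_pos: [0.5869, -0.1483, 0.1078]
eef_rot: [0.0, 0.819, 0.574, 0.0]
force: [0.2, 0.4, -5.2]
finger_gap: 0.0187
grip_force: 88.6
```

Emit:
{"fn": "send_rows", "kwargs": {"targets": [{"dp":[0,0,0.3],"dr":[0,0,0]},{"dp":[0,0,0.6],"dr":[0,0,0]},{"dp":[0,0,0.9],"dr":[0,0,0]},{"dp":[0,0,1.2],"dr":[0,0,0]},{"dp":[0,0,1.5],"dr":[0,0,0]},{"dp":[0,0,1.8],"dr":[0,0,0]},{"dp":[0,0,2],"dr":[0,0,0]},{"dp":[0,0,2],"dr":[0,0,0]},{"dp":[0,0,2],"dr":[0,0,0]},{"dp":[0,0,2],"dr":[0,0,0]}]}}

```text
t: 12.82
ee_pos: [0.5872, -0.1483, 0.1062]
eef_rot: [0.0, 0.819, 0.574, 0.0]
force: [-1.8, 1.6, 5.4]
finger_gap: 0.0187
grip_force: 90.1
```

Light contact on the pin, about 10 N. I start turning toward the gap.

Emit:
{"fn": "send_rows", "kwargs": {"targets": [{"dp":[0,0.5,0],"dr":[0,0,0.5]},{"dp":[0,1.4,0],"dr":[0,0,1.5]},{"dp":[0,2.3,0],"dr":[0,0,2.5]},{"dp":[-0.1,3.2,0],"dr":[0,0,3.5]},{"dp":[-0.2,4.1,0],"dr":[0,0,4.5]},{"dp":[-0.2,5,0],"dr":[0,0,5.5]},{"dp":[-0.3,5.9,0],"dr":[0,0,6.5]},{"dp":[-0.4,6.4,0],"dr":[0,0,7]},{"dp":[-0.4,6.4,0],"dr":[0,0,7]},{"dp":[-0.4,6.4,0],"dr":[0,0,7]}]}}

```text
t: 13.65
ee_pos: [0.5927, -0.1509, 0.1054]
eef_rot: [-0.0, 0.852, 0.523, -0.0]
force: [0.2, 0.3, -5.6]
finger_gap: 0.0185
grip_force: 88.5
```

The upward force vanished at yaw 63°, so the pin is in a gap. I lower gently.

Emit:
{"fn": "send_rows", "kwargs": {"targets": [{"dp":[0,0,0.5],"dr":[0,0,0]},{"dp":[0,0,1],"dr":[0,0,0]},{"dp":[0,0,1.5],"dr":[0,0,0]},{"dp":[0,0,2],"dr":[0,0,0]},{"dp":[0,0,2.5],"dr":[0,0,0]},{"dp":[0,0,3],"dr":[0,0,0]},{"dp":[0,0,3.5],"dr":[0,0,0]},{"dp":[0,0,3.5],"dr":[0,0,0]},{"dp":[0,0,3.5],"dr":[0,0,0]},{"dp":[0,0,3.5],"dr":[0,0,0]}]}}

```text
t: 14.48
ee_pos: [0.5928, -0.1509, 0.1022]
eef_rot: [-0.0, 0.852, 0.523, 0.0]
force: [0.6, 1.3, -6.3]
finger_gap: 0.0184
grip_force: 88.5
```

Emit:
{"fn": "send_rows", "kwargs": {"targets": [{"dp":[0,0,0.7],"dr":[0,0,0]},{"dp":[0,0,1.4],"dr":[0,0,0]},{"dp":[0,0,2.1],"dr":[0,0,0]},{"dp":[0,0,2.7],"dr":[0,0,0]},{"dp":[0,0,3.2],"dr":[0,0,0]},{"dp":[0,0,3.6],"dr":[0,0,0]},{"dp":[0,0,4],"dr":[0,0,0]},{"dp":[0,0,4],"dr":[0,0,0]},{"dp":[0,0,4],"dr":[0,0,0]},{"dp":[0,0,4],"dr":[0,0,0]}]}}

```text
t: 15.32
ee_pos: [0.5928, -0.1508, 0.0985]
eef_rot: [-0.0, 0.852, 0.523, 0.0]
force: [-1.7, 2.2, 1.8]
finger_gap: 0.0187
grip_force: 89.4
```

Emit:
{"fn": "send_rows", "kwargs": {"targets": [{"dp":[0,0,0.3],"dr":[0,0,0]},{"dp":[0,0,0.6],"dr":[0,0,0]},{"dp":[0,0,0.9],"dr":[0,0,0]},{"dp":[0,0,0.9],"dr":[0,0,0]},{"dp":[0,0,0.9],"dr":[0,0,0]},{"dp":[0,0,0.9],"dr":[0,0,0]},{"dp":[0,0,0.9],"dr":[0,0,0]},{"dp":[0,0,0.9],"dr":[0,0,0]},{"dp":[0,0,0.9],"dr":[0,0,0]},{"dp":[0,0,0.9],"dr":[0,0,0]}]}}

```text
t: 16.15
ee_pos: [0.5929, -0.1508, 0.098]
eef_rot: [0.0, 0.852, 0.523, 0.0]
force: [-4.0, 3.3, 7.5]
finger_gap: 0.0186
grip_force: 90.5
```

```bash
python3 - <<'E'
from m import *
s=ctrl.sense();print(s['t'],s['ee_pos'],s['force'],s['torque'])
t=[]
for cam in ['scene','side']:
    im,d=ctrl.grab_frame(cam);P=cloud(cam,d);h=cv2.cvtColor(im,cv2.COLOR_BGR2HSV).astype(int)
    m=(d>0)&(np.hypot(P[...,0]-.57,P[...,1]+.195)<.075)&(h[...,0]>45)&(h[...,0]<95)&(h[...,1]>60)&(abs(P[...,2]-.088)<.012);g=P[m]
    A=np.c_[g[:,:2]-[.57,-.195],np.ones(len(g))];k=np.linalg.lstsq(A,g[:,2],rcond=None)[0]
    print(cam,len(g),'z',np.median(g[:,2]),'slopes deg',np.degrees(k[:2]),k[2])
    a=np.argwhere(m).mean(0).astype(int); t.append(cv2.resize(im[a[0]-45:a[0]+55,a[1]-50:a[1]+50],(400,400),interpolation=2))
cv2.imwrite('pics/m3.png',np.hstack(t))
E
```

```text
16.15 [ 0.59285024 -0.15075136  0.09802531] [-4.04962114  3.27850845  7.46486718] [ 0.46286006  0.71518721 -0.04029418]
scene 1032 z 0.08490690988272964 slopes deg [ 0.1103316  -0.06807488] 0.08477340114226224
side 304 z 0.08452865396879533 slopes deg [-0.09400437  0.32135417] 0.08444721673480005
```

View pics/m3.png

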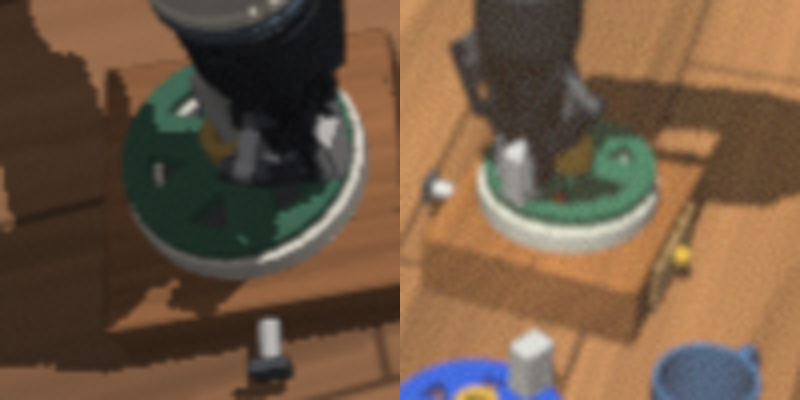

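Both crops show the disc flat on the white bed, and the side crop shows the red pin standing in a gap at (560,197). The disc top reads 85 mm, the bed spring being slightly compressed. I ease off the load and let go.

Emit:
{"fn": "send_rows", "kwargs": {"targets": [{"dp":[0,0,-0.5],"dr":[0,0,0]},{"dp":[0,0,-0.9],"dr":[0,0,0]},{"dp":[0,0,-0.9],"dr":[0,0,0]},{"dp":[0,0,-0.9],"dr":[0,0,0]},{"dp":[0,0,-0.9],"dr":[0,0,0]},{"dp":[0,0,-0.9],"dr":[0,0,0]},{"dp":[0,0,-0.9],"dr":[0,0,0]},{"dp":[0,0,-0.9],"dr":[0,0,0]},{"dp":[0,0,-0.9],"dr":[0,0,0]},{"dp":[0,0,-0.9],"dr":[0,0,0]}], "newtons": 20}}

```text
t: 17.08
ee_pos: [0.5928, -0.1508, 0.0983]
eef_rot: [-0.0, 0.852, 0.523, 0.0]
force: [-2.0, 4.4, 5.0]
finger_gap: 0.0187
grip_force: 89.9
```

Emit:
{"fn": "send_rows", "kwargs": {"targets": [{"dp":[0,0,0],"dr":[0,0,0]},{"dp":[0,0,0],"dr":[0,0,0]},{"dp":[0,0,0],"dr":[0,0,0]},{"dp":[0,0,0],"dr":[0,0,0]},{"dp":[0,0,0],"dr":[0,0,0]},{"dp":[0,0,0],"dr":[0,0,0]},{"dp":[0,0,0],"dr":[0,0,0]},{"dp":[0,0,0],"dr":[0,0,0]},{"dp":[0,0,0],"dr":[0,0,0]},{"dp":[0,0,0],"dr":[0,0,0]}], "jaw": 60}}

```text
t: 17.92
ee_pos: [0.5928, -0.1509, 0.0982]
eef_rot: [0.0, 0.852, 0.523, 0.0]
force: [0.4, -0.1, -0.1]
finger_gap: 0.0601
grip_force: 0.0
```

Emit:
{"fn": "send_rows", "kwargs": {"targets": [{"dp":[0,0,-3],"dr":[0,0,0]},{"dp":[0,0,-10],"dr":[0,0,0]},{"dp":[0,0,-22],"dr":[0,0,0]},{"dp":[0,0,-38],"dr":[0,0,0]},{"dp":[0,0,-56],"dr":[0,0,0]},{"dp":[0,0,-76],"dr":[0,0,0]},{"dp":[0,0,-96],"dr":[0,0,0]},{"dp":[0,0,-112],"dr":[0,0,0]},{"dp":[0,0,-120],"dr":[0,0,0]},{"dp":[0,0,-120],"dr":[0,0,0]}]}}

```text
t: 18.75
ee_pos: [0.594, -0.1512, 0.2212]
eef_rot: [0.002, 0.852, 0.523, 0.002]
force: [0.0, -0.3, 0.1]
finger_gap: 0.0599
grip_force: 0.0
```

```bash
python3 - <<'E'
from m import *
s=ctrl.sense();print(s['t'],s['ee_pos'],s['force'])
t=[]
for cam in ['scene','side']:
    im,d=ctrl.grab_frame(cam);P=cloud(cam,d);h=cv2.cvtColor(im,cv2.COLOR_BGR2HSV).astype(int)
    m=(d>0)&(np.hypot(P[...,0]-.57,P[...,1]+.195)<.075)&(h[...,0]>45)&(h[...,0]<95)&(h[...,1]>60)&(abs(P[...,2]-.088)<.012);g=P[m]
    A=np.c_[g[:,:2]-[.57,-.195],np.ones(len(g))];k=np.linalg.lstsq(A,g[:,2],rcond=None)[0]
    print(cam,len(g),'z',np.median(g[:,2]),'slopes deg',np.degrees(k[:2]),k[2])
    a=np.argwhere(m).mean(0).astype(int); t.append(cv2.resize(im[a[0]-45:a[0]+55,a[1]-50:a[1]+50],(400,400),interpolation=2))
cv2.imwrite('pics/m4.png',np.hstack(t))
E
```

```text
18.75 [ 0.59401822 -0.15119745  0.22117382] [ 0.03744603 -0.25538759  0.14313811]
scene 1407 z 0.08543283802028645 slopes deg [-0.04344867  0.01521256] 0.08541416360697908
side 411 z 0.08485490534163398 slopes deg [0.08287746 0.40865144] 0.08484872592109054
```

View pics/m4.png

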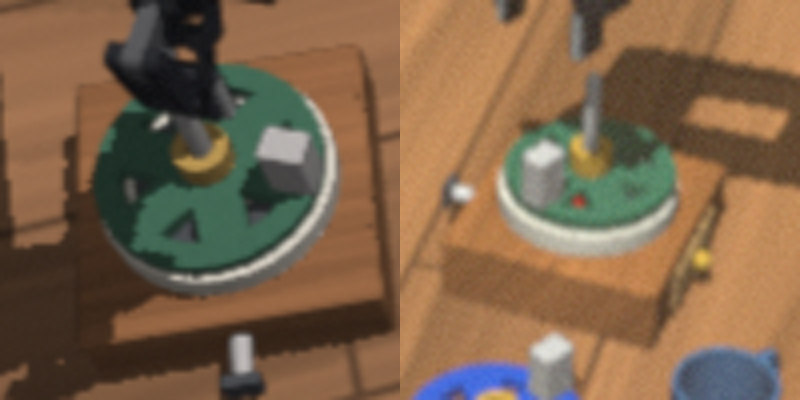

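The disc is flat on the bed with the red pin in a gap (side crop, 580,200), and the gripper is clear.

```bash
python3 -c "
from workcell import ctrl
print(ctrl.sign_off())"
```

```text
the job is handed in; nothing more can be done
None
```

The green runner disc is fully home, flat on the white bed with the red drive pin in one of its gaps; it has been let go, the mug, jar and coffee pot were not touched, and the job was handed in at about 19 s.

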